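Close and clamp a hand casting mould

ROBOT

A 6-joint arm with a two-finger parallel gripper is mounted at the origin on a cart in front of the work surface, level with it; the furniture and walls round the work are solid. World frame = base frame: x ahead of the robot, y to its left, z up, the work surface at z = 0. Lengths are in mm, angles in rad, forces in N, time in s.
With the tool pointing down it reaches from about 400 to 825 mm from the base axis. Payload 7 kg.
Tool frame: the origin (TCP) lies at the very end of the fingers, on their centre line; the grasp point (between the pads) lies 19 mm behind it; z points along the fingers, y is the line along which they close (so a half turn about z gives the same grasp; the last joint's range is limited). The gripper opens to 85 mm and grips with 20 to 120 N. Pads are 22 mm wide; open, the fingers measure 114 mm over their backs; the gripper's body (76 mm by 85 mm) begins 54 mm behind the grasp point. The pads swing forward as they close: fully open they stand 13 mm farther back than shut.
Start: joints at [1.583, 0.359, 0.012, 0, -1.224, -0.288], TCP at [183.823, 649.465, 231.302] pointing down, gripper open.
Joint ranges: [-3.07, 3.07], [-1.43, 2.12], [-1.02, 1.25], [-3.03, 1.67], [-3.05, -0], [-3.03, 3.03]. Speed limits (rad/s): [2.39, 2.39, 3.01, 3.14, 3.14, 3.14].

INTERFACE

Orientations are given as a unit quaternion [x, y, z, w].
In Python, from workcell import ctrl, read_camera, calibration gives the robot as it stands (ctrl), with the cameras as plain functions.
- The arm moves only by the shell command python3 drive.py 'ROWS'. ROWS is a JSON list of rows, 1 to 10 of them, each of 5 numbers: dx, dy, dz in mm, then a turn about the tool's z in rad, then the opening from 0.0 (shut) to 1.0 (fully open); each row shifts and turns the commanded pose from where the row before left it, along the tool's axes as they then stand; what a row does not reach is not made up. A row lasts 1/8 s, in which the tool goes at most 62.5 mm and 0.188 rad, less where a joint would pass 70% of its speed; a pose out of reach is approached as far as the arm can. The fingers move at their own pace and stop on an object; the grip force is fixed at half the most. Time passes only in rows, so rows that do not move let the fingers close. It prints the time, the measured TCP pose, the force, the opening and the grip force at its end. Input that does not fit is refused with a message, and nothing moves.
- ctrl.sense(): the state, without advancing time (a new reading comes with each control period).
- read_camera(name): name is "scene" or "top" or "wrist"; returns the picture (480x640x3 uint8, red, green, blue); there is no depth.
- calibration(name): a dict with "mtx" (3x3 intrinsics, pixels), "xyz" and "rotation" of the camera in the world. Camera axes: x right, y up, looking along -z (the intrinsics and any distortion apply to the point x, -y, -z); pixel columns grow to the right and rows downward; lengths in mm; the calibration is good to about 2 mm. A picture is of the moment at which its call begins: read the wrist's pose just before it. calibration takes no time and is no camera call; for the wrist camera it gives the pose at the moment of the call.
- ctrl.hand_in(): hands the job in; it is judged then, once.
The state is a dict: "time_s": time; "joints": joint angles; "qd": joint speeds; "joint_efforts": joint torques, N m; "eef_pos": TCP position; "ee_rot": TCP orientation; "ft_force": force on the tool from outside, world axes, zero at the start; "moment": the same for the moment, N m; "grip_width": opening from 0.0 (shut) to 1.0 (fully open); "grip_force": force on a finger pad.
Only numpy, scipy, OpenCV 4.12 (cv2) and the standard library are available. Lean on these libraries where they do the work, as an engineer would, in place of code of your own. Each camera call takes 0.05 s, during which the arm holds its last target. There are 200 camera calls.

TASK

Make the open hand casting mould ready for pouring, only by pushing with the fingertips: push the loose side core fully home into its slot, then push the hinged lid over and down until it is shut, then push the handle of the toggle clamp over and down until the clamp locks on the lid. Do not lift the core or pick anything up, push with the fingers and not with the gripper's body or the arm, and leave the things around and on the board where they are.

Things in the scene. Friction and masses are not known exactly. Their poses are not given: they have to be found in the camera images.
- mould: Plywood board fixed to the worktop with the mould on it. Origin at worktop level below the mould; x points away from the robot (yaw within 0.25), y left, z up. All mm below are in this frame. Board: x -130..90, y -225..115, top z 15. Aluminium lower half: x -65..55, y -70..68, z 15..55, open cavity on top, a 33 mm wide open-topped slot for the core in its front (-x) wall.
- core: Loose steel side core, 0.18-0.35 kg, in the slot's guide: bar 30 mm wide, pin at its inner end, upright back plate 60 (y) x 10 (x) mm at its outer end, to be pushed along the mould's +x. Origin on its underside (z 15) below the plate's inner face; axes as the mould's. Plate's flat outer face: x -10, z 11..39.5 from this origin. Starts 15-32 mm short of home; slides with 1-3 N and stays put.
- core_home (a point): Where the core's origin lies when fully home, its back plate against the front face of the mould (x -65, y 0, z 15). Two low guide strips lead the core here: x -127..-65, y 16.5..28.5 on either side, tops at z 24, so fingertips pushing the plate go above z 24.
- lid (a joint): Angle of the aluminium lid, rad: 0 shut, grows as it opens; starts at 1.72-2.05, leaning past upright to the left. Stiff hinge: it stays where left and takes 1 to 5 N at its free edge. A heel under a lug at its front (x -90..-62, y -20..20 when shut) drops behind the core's back plate; if the core is over about 5 mm short of home, the heel lands on the plate and the lid cannot shut.
- lid_hinge (a point): Middle of the lid's hinge axis, which runs along the mould's x (y 78, z 61.5). Shut, the lid reaches from the hinge to y -70 and covers x -65..55, z 55.5..67.5, its top 6 mm above the axis.
- lid_edge (a point): Middle of the lid's free edge, on its outer face, 148 mm from the hinge axis. With the lid open the outer face looks left (+y of the mould); shut, it is the top (z 67.5, y -70).
- clamp_arm (a joint): Angle of the steel toggle clamp's arm, rad: 0 raised (always at the start), about 1.39 locked, its sprung rubber foot then pressing on the lid at x 0, y -55. A knee linkage joins arm and handle: as the handle is pushed to the right and down, the arm comes down to the left; just past its dead point the knee meets a stop and locks. Closed too early, the arm bars the lid.
- clamp_pivot (a point): Pivot of the clamp's arm (x 0, y -105, z 72), on a wooden riser (x -23..23, y -90..-178, top z 48). The raised arm reaches up to z 140 between y -75 and -125.
- handle_end (a point): Far end of the clamp's handle axis; black grip 17 mm thick over its last 50 mm. Raised it stands nearly upright, its end at y -143, z 193, and is pushed on its left (+y) side; locked it lies level along -y, axis at z 94, end at y -223. It swings right and down about a point moving from y -127, z 76 to y -105, z 94. Takes up to 10 N at its end and stays where left.
- clamp_foot: Round rubber foot, 17 mm across, under the end of the clamp's arm, sprung; origin at the centre of its underside. With the clamp locked it presses down on the shut lid with about 6 N.
- jar_lid: Bystander: white screw lid, 42 mm across, 9 mm high, on the board behind the clamp; origin at the centre of its underside.
- silicone_mould: Bystander: small pink block, 44 x 57 x 27 mm, on the worktop; origin at the centre of its underside.
- pigment_jar: Bystander: round jar with a black lid, 61 mm across, 64 mm high, on the worktop; origin at the centre of its underside.
- dropper_bottle: Bystander: brown dropper bottle, 42 mm across, 118 mm high, on the worktop; origin at the centre of its underside.

How it is judged (in metres and radians):
On the way, in this order (a step that is already met when the one before it is completed fails the run):
1. the side core is fully home while the lid is still open (x of core in the frame of mould above -0.069 m and value of joint lid above 0.5 rad), for 0.2 s.
2. the lid is shut while the clamp is still open (value of joint lid below 0.04 rad and value of joint clamp_arm below 0.6 rad), for 0.2 s.
3. the clamp is locked: its handle is pressed down level, past the dead point (z of handle_end in the frame of mould below 0.101 m), for 0.2 s.
At the end, for the whole second after the job is handed in: The core is within 4 mm of home, the lid within 0.04 rad of shut, the clamp's handle down past the dead point (its end no more than 7 mm above the locked height, 101 mm above the mould's origin), and the clamp's foot presses on the lid with over 2.5 N (x of core in the frame of mould above -0.069 m and value of joint lid below 0.04 rad and z of handle_end in the frame of mould below 0.101 m and contact force between clamp_foot and anything else above 2.5 N); the robot touches nothing.
It fails at once if the core is lifted or tipped up by more than 10 mm (z of core in the frame of mould above 0.025 m).
It fails at once if a bystander (jar lid, silicone block, pigment jar or dropper bottle) is moved by more than 15 mm (distance of any of jar_lid, silicone_mould, pigment_jar, dropper_bottle from where it was at the start of the episode above 0.015 m).
It fails at once if the gripper's body or the arm pushes the mould or the core (contact force between the arm and mould above 10 N or contact force between the arm and core above 10 N).
It also fails if it takes over 58 s, if anything falls off the work surface, if the arm or the gripper's body presses on something with over 40 N, if the wrist force passes 120 N, or if a joint passes its speed limit or range.

## Working session

There is one attempt and no reset: what is moved stays moved. The work goes in short steps, Python scripts to look and compute and a shell command to move; the robot and the scene stay as the last step left them, time stands still between calls to the robot, and variables do not carry over. Pictures are saved under pics/ and viewed, at most 10 in all, crops included, and the job is handed in when it is done.

```bash
ls; mkdir -p pics
cat > h.py <<'E'
from workcell import ctrl, read_camera, calibration
import numpy as np, cv2
from scipy.spatial.transform import Rotation as R
def rot(c):
    r=np.array(c["rotation"],float)
    return r if r.shape==(3,3) else R.from_quat(r.ravel()).as_matrix()
def snap(n,f):
    c=calibration(n); im=read_camera(n); cv2.imwrite(f,im[:,:,::-1]); np.save(f+'.npy',im); return im,c
def ray(c,u,v):
    K=np.array(c["mtx"]); d=np.linalg.inv(K)@[u,v,1]; d=np.array([d[0],-d[1],-d[2]])
    return np.array(c["xyz"],float),rot(c)@d
def onz(c,u,v,z):
    o,d=ray(c,u,v); return o+d*(z-o[2])/d[2]
def proj(c,p):
    q=rot(c).T@(np.array(p,float)-np.array(c["xyz"])); q=np.array(c["mtx"])@[q[0],-q[1],-q[2]]; return q[:2]/q[2]
def tri(c1,p1,c2,p2):
    o,d=ray(c1,*p1); o2,d2=ray(c2,*p2)
    t=np.linalg.lstsq(np.c_[d,-d2],o2-o,rcond=None)[0]; a=o+t[0]*d; b=o2+t[1]*d2
    return (a+b)/2,np.linalg.norm(a-b)
E
python3 - <<'E'
from h import *
for n in("scene","top"):
    im,c=snap(n,f"pics/{n}0.png"); print(n,c)
print(ctrl.sense())
E
```

```text
drive.py
pics
workcell.py
scene {'mtx': array([[530.70630811,   0.        , 324.84431651],
       [  0.        , 530.70630811, 239.12429274],
       [  0.        ,   0.        ,   1.        ]]), 'xyz': array([ 192.47501783, -724.25906659,  980.50185083]), 'rotation': array([ 0.37433549, -0.08079841, -0.22117393,  0.89689835])}
top {'mtx': array([[579.02631986,   0.        , 324.12888699],
       [  0.        , 579.02631986, 245.88319383],
       [  0.        ,   0.        ,   1.        ]]), 'xyz': array([ 129.88311037,  155.33101658, 1217.74732912]), 'rotation': array([-0.12251367,  0.15388106,  0.7786436 , -0.59583988])}
{'time_s': 0.1, 'joints': array([ 1.58313711e+00,  3.59330012e-01,  1.11759266e-02, -3.03470796e-04,
       -1.22411451e+00, -2.88117843e-01]), 'qd': array([ 0.00321078, -0.00041797,  0.0041614 , -0.00077555, -0.00040085,
       -0.0005077 ]), 'joint_efforts': array([-9.33818228e-04, -5.84764981e+01,  2.94107401e+01,  6.95435911e+00,
       -3.14694320e-03,  4.91111237e-06]), 'eef_pos': array([183.69743858, 649.08367855, 230.45982848]), 'ee_rot': array([ 9.90501049e-01, -1.37503128e-01, -3.08894334e-05,  7.49196821e-04]), 'ft_force': array([-0.20155121,  0.5965203 ,  0.02725485]), 'moment': array([-0.01522794, -0.01527973,  0.0013754 ]), 'grip_force': 0.0, 'grip_width': 0.9989905296871838}
```

View pics/scene0.png

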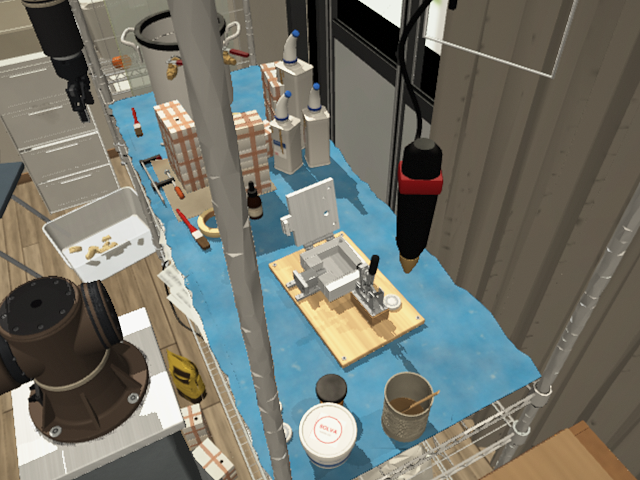

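View pics/top0.png

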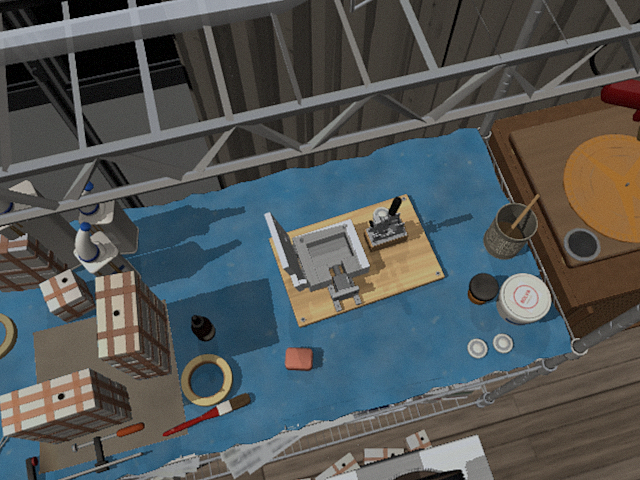

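The scene and top views show the board with its corners in the top view at about (410,195), (443,278), (298,326), (268,243). The core's back plate is near (345,300) and the lid leans left at (285,245). The handle is at (393,208). Bystanders: pink block (299,358), dropper bottle (202,327), pigment jar (483,287).

Run:
```python
from h import *
import json
im=np.load('pics/top0.png.npy'); c=calibration('top')
hsv=cv2.cvtColor(im,cv2.COLOR_RGB2HSV)
m=((hsv[...,0]>8)&(hsv[...,0]<32)&(hsv[...,1]>60)&(hsv[...,2]>90)).astype(np.uint8)
roi=np.zeros_like(m); roi[180:345,255:455]=1; m*=roi
m=cv2.morphologyEx(m,cv2.MORPH_OPEN,np.ones((3,3)))
k=max(cv2.findContours(m,0,2)[0],key=cv2.contourArea)
P=np.array([onz(c,*p[0],15)[:2] for p in k])
hull=cv2.convexHull(P.astype(np.float32))
(ce,sz,an)=cv2.minAreaRect(hull); print(ce,sz,an); print(cv2.boxPoints((ce,sz,an)))
e=cv2.resize(im[170:345,250:460],None,fx=3.8,fy=3.4,interpolation=cv2.INTER_CUBIC)
cv2.imwrite('pics/topcrop.png',e[:,:,::-1])
im=np.load('pics/scene0.png.npy')
e=cv2.resize(im[165:375,255:435],None,fx=2.85,fy=2.85,interpolation=cv2.INTER_CUBIC)
cv2.imwrite('pics/scenecrop.png',e[:,:,::-1])
```

```text
(575.1669921875, -48.03813171386719) (219.42137145996094, 295.35125732421875) 4.303206920623779
[[ 454.68484   90.9891 ]
 [ 476.84634 -203.52954]
 [ 695.6492  -187.06537]
 [ 673.4877   107.45328]]
```

View pics/topcrop.png

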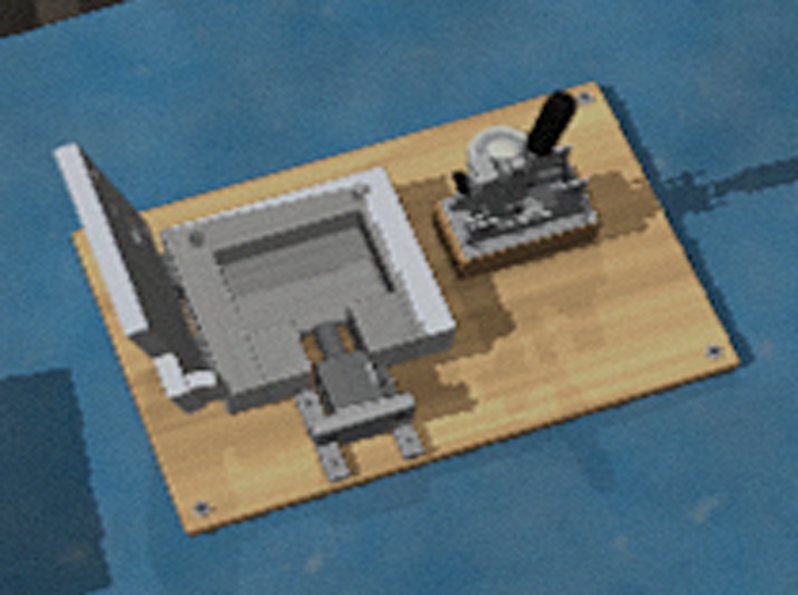

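View pics/scenecrop.png

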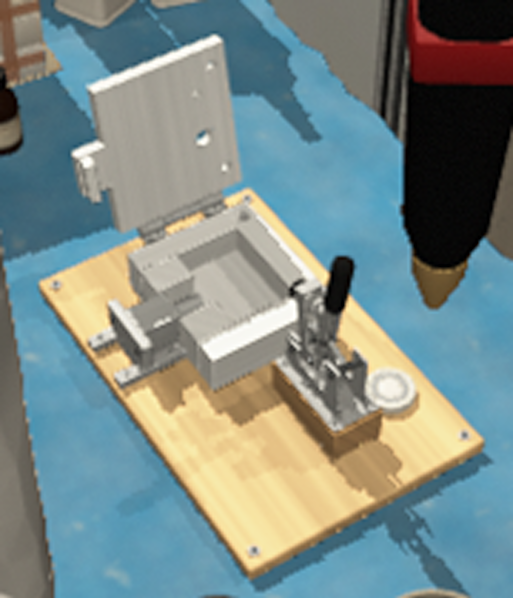

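The crops show the board corners, the screw heads, the core's plate (top crop (315..413, 393..440)) and the lid's lug. The handle's tip is at (565,95) in the top crop.

```bash
cat >> h.py <<'E'
T=lambda u,v:(250+(u+.5)/3.8-.5,170+(v+.5)/3.4-.5)
S=lambda u,v:(255+(u+.5)/2.85-.5,165+(v+.5)/2.85-.5)
E
python3 - <<'E'
from h import *
t=calibration('top'); s=calibration('scene')
M=[(90,-225),(-130,-225),(-130,115),(90,115)]
A=[onz(t,*T(*p),15)[:2] for p in [(595,83),(738,365),(190,532),(75,233)]]
B=[onz(s,*S(*p),15)[:2] for p in [(483,442),(252,575),(40,285),(250,190)]]
def fit(W,M):
    W=np.array(W);M=np.array(M,float);a=M-M.mean(0);b=W-W.mean(0)
    yaw=np.arctan2((a[:,0]*b[:,1]-a[:,1]*b[:,0]).sum(),(a*b).sum())
    r=R.from_euler('z',yaw).as_matrix()[:2,:2]; o=W.mean(0)-r@M.mean(0)
    print(yaw,o,np.round(W-(M@r.T+o),1).tolist()); return yaw,o
fit(A,M);fit(B,M);y,o=fit(A+B,M+M)
def toM(p): return np.r_[R.from_euler('z',-y).as_matrix()[:2,:2]@(np.array(p[:2])-o),p[2]]
for n,a,b in [('handle',T(562,97),S(343,262)),('lidNear',T(68,148),S(222,38)),('lidfront',T(138,325),S(92,92)),('plateTopR',T(412,400),S(148,352)),('plateTopL',T(316,434),S(112,303)),('hang',(605,98),(408,268))]:
    p,g=tri(t,a,s,b); print(n,p.round(1),toM(p).round(1),round(g,1))
# mould corner check & core plate outer-top edge at z=54.5
for q in [(316,434),(412,400)]: print('plate',toM(onz(t,*T(*q),54.5)).round(1))
for q in [(455,327),(385,170),(230,398)]: print('mould top',toM(onz(t,*T(*q),55)).round(1))
for n,p,h in[('pink',(299,358),20),('jar',(483,285),50),('bottle',(202,327),60)]: print(n,onz(t,*p,h).round(),toM(onz(t,*p,h)).round())
print('jarlid',toM(onz(t,*T(500,145),24)).round())
E
```

```text
0.07406156126237137 [588.86509636  29.4537937 ] [[-1.3, 2.4], [1.0, 3.2], [1.9, -2.8], [-1.6, -2.7]]
0.07713413758755902 [590.38196843  28.03621616] [[-2.4, 2.9], [1.1, 0.4], [2.4, -1.8], [-1.1, -1.6]]
0.07560085901705414 [589.62338143  28.74511895] [[-2.4, 3.0], [-0.1, 4.0], [1.3, -1.9], [-2.1, -2.2], [-1.3, 2.4], [2.2, -0.5], [3.0, -2.7], [-0.5, -2.1]]
handle [ 602.3 -114.   199.8] [   1.9 -143.3  199.8] 1.4
lidNear [637.4 140.6 207.5] [ 56.1 108.  207.5] 4.6
lidfront [519.8 131.7 206.8] [-61.8 108.  206.8] 1.8
plateTopR [492.6  -7.9  50.1] [-99.5 -29.2  50.1] 0.1
plateTopL [486.2  50.   53.4] [-101.5   29.    53.4] 3.8
hang [ 505.4 -373.3  500.8] [-114.3 -394.5  500.8] 62.9
plate [-103.8   29.3   54.5]
plate [-100.9  -28.5   54.5]
mould top [-63.8 -68.4  55. ]
mould top [ 52.  -69.3  55. ]
mould top [-65.9  66.6  55. ]
pink [386. 150.  20.] [-194.  136.   20.]
jar [ 428. -265.   50.] [-183. -281.   50.]
bottle [491. 326.  60.] [-76. 304.  60.]
jarlid [  60. -147.   24.]
```

The fit gives a mould yaw of about 0.076 at (589.6, 28.7). The core's plate face is at x≈-102, about 27 mm short of home, and the lid is at about 1.75 rad. I turn to align with the mould, shut the fingers and rise.

```bash
cat >> h.py <<'E'
Y=.0756; O=np.array([589.6,28.7,0])
MR=R.from_euler('z',Y).as_matrix()
def where(target=None):
    s=ctrl.sense(); p=np.array(s['eef_pos']); r=R.from_quat(s['ee_rot']).as_matrix()
    print('t',s['time_s'],'tcp in mould',(MR.T@(p-O)).round(1),'yaw err',round(np.arctan2(*(MR.T@r)[1::-1,0]),3),'F mould',(MR.T@s['ft_force']).round(1))
    if target is not None: print('delta tool',(r.T@(MR@np.array(target,float)+O-p)).round(1))
E
python3 drive.py '[[0, 0, -20, 0, 0], [0, 0, -40, -0.176, 0], [0, 0, -10, -0.176, 0], [0, 0, 0, 0, 0]]'
python3 - <<'E'
from h import *
where([-150,0,250])
t=calibration('top')
for p in [(130,320),(95,275),(160,375),(70,400),(65,295)]: print(p,onz(t,*p,150).round())
E
```

```text
time_s: 0.6
eef_pos: [183.8, 649.6, 301.8]
ee_rot: [0.999, 0.037, -0.0, -0.001]
ft_force: [-0.6, 0.2, -0.1]
grip_width: 0.144
grip_force: 0.0
t 0.6 tcp in mould [-357.8  649.8  301.8] yaw err -0.001 F mould [-0.6  0.2 -0.1]
delta tool [208.2 649.7  51.1]
(130, 320) [512. 443. 150.]
(95, 275) [621. 497. 150.]
(160, 375) [394. 404. 150.]
(70, 400) [392. 568. 150.]
(65, 295) [595. 558. 150.]
```

```bash
python3 drive.py '[[15, 46, 0, 0, 0], [15, 46, 0, 0, 0], [15, 46, 0, 0, 0], [15, 46, 0, 0, 0], [15, 46, 0, 0, 0], [15, 46, 0, 0, 0], [15, 46, 0, 0, 0]]'
python3 drive.py '[[15, 46, 0, 0, 0], [15, 46, 0, 0, 0], [15, 46, 0, 0, 0], [15, 46, 0, 0, 0], [15, 46, 0, 0, 0], [15, 46, 0, 0, 0], [15, 46, 0, 0, 0], [0, 0, 0, 0, 0]]'
python3 - <<'E'
from h import *
where([-130,0,34])
E
```

```text
time_s: 1.48
eef_pos: [313.0, 334.3, 300.2]
ee_rot: [0.999, 0.036, -0.0, 0.001]
ft_force: [0.6, 0.4, -0.0]
grip_width: -0.002
grip_force: 0.0
time_s: 2.48
eef_pos: [442.2, 20.6, 299.9]
ee_rot: [0.999, 0.033, -0.001, 0.001]
ft_force: [0.1, 0.5, -0.0]
grip_width: 0.001
grip_force: 0.0
t 2.475 tcp in mould [-147.6    3.   299.9] yaw err -0.009 F mould [ 0.2  0.5 -0. ]
delta tool [ 18.3   2.6 265.8]
```

```bash
python3 drive.py '[[5, 3, 50, 0, 0], [5, 0, 50, 0, 0], [5, 0, 50, 0, 0], [0, 0, 50, 0, 0], [0, 0, 40, 0, 0], [0, 0, 24, 0, 0], [0, 0, 0, 0, 0]]'
python3 - <<'E'
from h import *
where([-86,0,36])
snap('scene','pics/s1.png')
im=np.load('pics/s1.png.npy'); cv2.imwrite('pics/s1c.png',cv2.resize(im[140:350,230:420],None,fx=2.85,fy=2.85)[:,:,::-1])
E
```

```text
time_s: 3.35
eef_pos: [455.4, 21.2, 35.4]
ee_rot: [0.999, 0.037, -0.002, 0.001]
ft_force: [-0.3, 0.2, 0.7]
grip_width: -0.002
grip_force: 0.0
t 3.35 tcp in mould [-134.4    2.6   35.4] yaw err -0.002 F mould [-0.3  0.2  0.7]
delta tool [48.4  2.6 -0.9]
```

View pics/s1c.png

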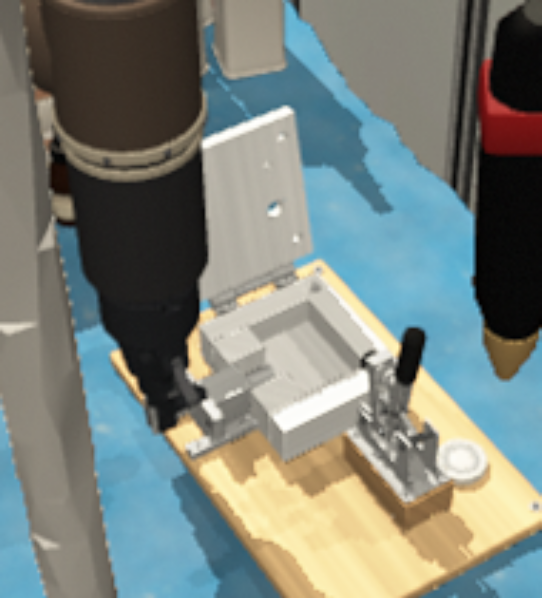

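The fingertips stand just in front of the core's plate. The lid and its lug are clear of the wrist, and the clamp is raised. Now I push the core in.

```bash
python3 drive.py '[[5, 6, 0, 0, 0], [10, 0, 0, 0, 0], [6, 0, 0, 0, 0], [6, 0, 0, 0, 0], [6, 0, 0, 0, 0], [5, 0, 0, 0, 0], [4, 0, 0, 0, 0], [0, 0, 0, 0, 0]]'
python3 - <<'E'
from h import *
where([-86,0,36])
E
```

```text
time_s: 4.4
eef_pos: [500.5, 18.9, 37.3]
ee_rot: [0.999, 0.038, 0.0, -0.0]
ft_force: [0.0, -0.5, 0.1]
grip_width: -0.0
grip_force: 0.0
t 4.4 tcp in mould [-89.6  -3.   37.3] yaw err 0.001 F mould [-0.  -0.5  0.1]
delta tool [ 3.6 -3.   1.3]
```

```bash
python3 drive.py '[[2, 0, 0, 0, 0], [2, 0, 0, 0, 0]]'; python3 drive.py '[[2, 0, 0, 0, 0], [2, 0, 0, 0, 0]]'
python3 - <<'E'
from h import *
where()
im,c=snap('top','pics/t2.png'); cv2.imwrite('pics/t2c.png',cv2.resize(im[220:340,250:430],None,fx=4,fy=4)[:,:,::-1])
E
```

```text
time_s: 4.65
eef_pos: [503.6, 18.9, 37.3]
ee_rot: [0.999, 0.038, -0.0, 0.0]
ft_force: [-1.6, -0.2, 0.6]
grip_width: 0.004
grip_force: 1.1
time_s: 4.9
eef_pos: [506.3, 19.0, 37.0]
ee_rot: [0.999, 0.038, -0.001, 0.0]
ft_force: [-10.8, 2.3, 7.4]
grip_width: 0.001
grip_force: 5.2
t 4.9 tcp in mould [-83.8  -3.4  37. ] yaw err 0.0 F mould [-10.6   3.1   7.4]
```

View pics/t2c.png

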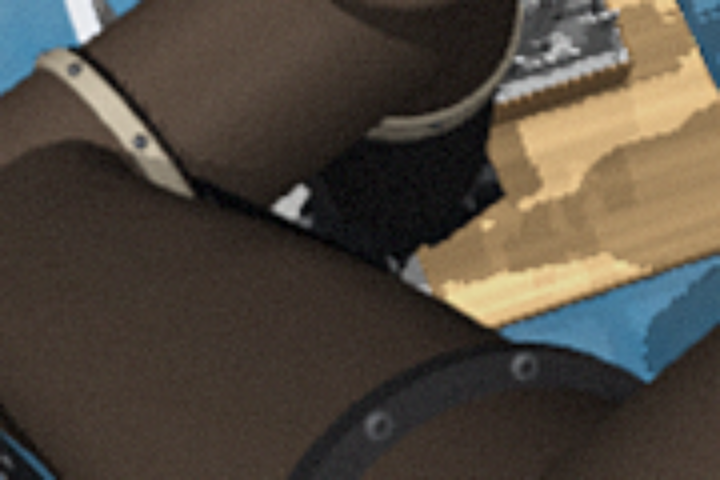

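The arm hides the core in this view, but the force rose to 10.8 N with the tip at x -84, which matches the plate seated on the mould face. I back off, rise and go to the left of the lid.

```bash
python3 drive.py '[[-10, 0, 0, 0, 0], [-15, 0, -5, 0, 0], [0, 0, -50, 0, 0], [0, 0, -60, 0, 0], [0, 0, -60, 0, 0], [0, 0, -60, 0, 0], [0, 0, -20, 0, 0], [0, 0, 0, 0, 0]]'
python3 - <<'E'
from h import *
where([-15,155,290])
im,c=snap('scene','pics/s3.png'); cv2.imwrite('pics/s3c.png',cv2.resize(im[220:330,260:400],None,fx=5,fy=5)[:,:,::-1])
E
```

```text
time_s: 5.95
eef_pos: [483.0, 17.6, 294.5]
ee_rot: [0.999, 0.038, 0.002, -0.001]
ft_force: [-0.2, -0.6, -0.3]
grip_width: -0.002
grip_force: 0.0
t 5.95 tcp in mould [-107.2   -3.   294.5] yaw err 0.001 F mould [-0.2 -0.6 -0.3]
delta tool [  92.3 -157.9    5.1]
```

View pics/s3c.png

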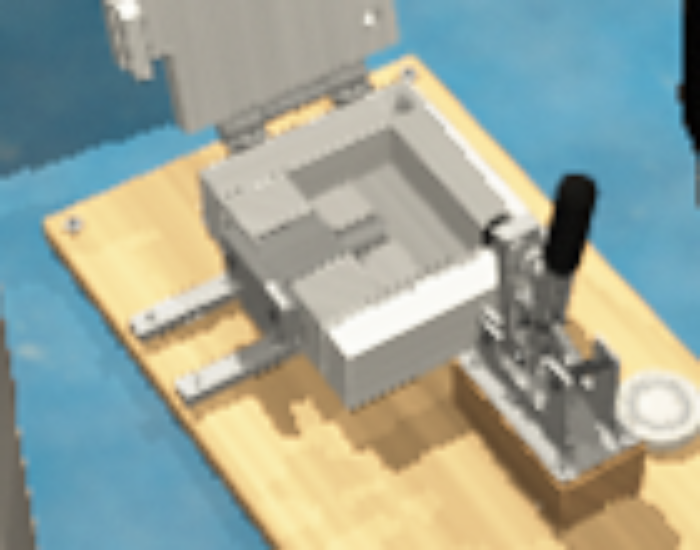

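The core's plate sits flat against the mould's front face around (270,295), so it is home. Now to the lid's left side.

```bash
python3 drive.py '[[18, -32, 0, 0, 0], [18, -32, 0, 0, 0], [18, -32, 0, 0, 0], [18, -32, 0, 0, 0], [18, -30, 0, 0, 0], [0, 0, 50, 0, 0], [0, 0, 50, 0, 0], [0, 0, 25, 0, 0], [0, 0, 0, 0, 0]]'
python3 - <<'E'
from h import *
where([-15,122,168])
w=15
for r in (105,):
  for th in np.arange(1.8,-.01,-.1): print(round(th,2),'y',round(78-r*np.cos(th)+6*np.sin(th)+w,1),'z',round(61.5+r*np.sin(th)+6*np.cos(th),1))
E
```

```text
time_s: 7.12
eef_pos: [558.4, 180.6, 163.9]
ee_rot: [0.999, 0.038, -0.003, 0.002]
ft_force: [0.9, 0.3, -0.2]
grip_width: -0.0
grip_force: 0.0
t 7.125 tcp in mould [-19.7 153.8 163.9] yaw err 0.0 F mould [ 0.9  0.2 -0.2]
delta tool [ 4.6 31.8 -4. ]
1.8 y 122.7 z 162.4
1.7 y 112.5 z 164.9
1.6 y 102.1 z 166.3
1.5 y 91.6 z 166.7
1.4 y 81.1 z 166.0
1.3 y 70.7 z 164.3
1.2 y 60.5 z 161.5
1.1 y 50.7 z 157.8
1.0 y 41.3 z 153.1
0.9 y 32.4 z 147.5
0.8 y 24.1 z 141.0
0.7 y 16.6 z 133.7
0.6 y 9.7 z 125.7
0.5 y 3.7 z 117.1
0.4 y -1.4 z 107.9
0.3 y -5.5 z 98.3
0.2 y -8.7 z 88.2
0.1 y -10.9 z 78.0
-0.0 y -12.0 z 67.5
```

```bash
python3 drive.py '[[0, 15, 0, 0, 0], [0, 12, 0, 0, 0], [0, 8, 0, 0, 0], [0, 8, 0, 0, 0], [0, 9, 0, 0, 0], [0, 10, 0, 0, 0]]'
python3 drive.py '[[0, 10, 0, 0, 0], [0, 10, 1, 0, 0], [0, 10, 2, 0, 0], [0, 10, 3, 0, 0]]'
python3 - <<'E'
from h import *
where([-15,41,153])
E
```

```text
time_s: 7.88
eef_pos: [566.5, 119.9, 171.2]
ee_rot: [0.999, 0.038, 0.002, -0.001]
ft_force: [-4.7, 3.4, 13.7]
grip_width: -0.001
grip_force: 6.6
time_s: 8.38
eef_pos: [568.4, 79.3, 161.2]
ee_rot: [0.999, 0.038, 0.0, -0.0]
ft_force: [0.7, 1.8, 2.4]
grip_width: -0.005
grip_force: 1.2
t 8.375 tcp in mould [-17.3  52.1 161.2] yaw err 0.0 F mould [0.8 1.8 2.4]
delta tool [ 2.3 11.1  8.2]
```

```bash
python3 drive.py '[[0, 10, 6, 0, 0], [0, 9, 6, 0, 0], [0, 8, 6, 0, 0], [0, 8, 7, 0, 0]]'
python3 drive.py '[[0, 7, 8, 0, 0], [0, 6, 8, 0, 0], [0, 5, 9, 0, 0], [0, 4, 10, 0, 0]]'
python3 - <<'E'
from h import *
where([-15,-8,88])
E
```

```text
time_s: 8.88
eef_pos: [570.8, 44.5, 135.7]
ee_rot: [0.999, 0.038, -0.0, 0.0]
ft_force: [0.3, 0.2, 2.4]
grip_width: 0.005
grip_force: 1.0
time_s: 9.38
eef_pos: [572.6, 22.9, 100.6]
ee_rot: [0.999, 0.038, -0.0, 0.0]
ft_force: [1.2, -0.6, 1.8]
grip_width: -0.001
grip_force: 0.7
t 9.375 tcp in mould [-17.4  -4.5 100.6] yaw err 0.001 F mould [ 1.2 -0.7  1.8]
delta tool [ 2.4  3.5 12.6]
```

```bash
python3 drive.py '[[0, 2, 9, 0, 0], [0, 1, 9, 0, 0], [0, 1, 8, 0, 0], [0, 0, 5, 0, 0]]'
python3 drive.py '[[0, 0, 3, 0, 0], [0, 0, 2, 0, 0]]'
python3 - <<'E'
from h import *
where()
E
```

```text
time_s: 9.88
eef_pos: [572.7, 19.2, 69.6]
ee_rot: [0.999, 0.038, -0.0, 0.0]
ft_force: [1.0, -1.1, 0.7]
grip_width: -0.001
grip_force: 0.6
time_s: 10.12
eef_pos: [572.9, 19.2, 67.2]
ee_rot: [0.999, 0.039, 0.0, 0.0]
ft_force: [-12.6, 1.3, 32.5]
grip_width: -0.001
grip_force: 15.9
t 10.125 tcp in mould [-17.4  -8.2  67.2] yaw err 0.002 F mould [-12.4   2.3  32.5]
```

The lid is at a hard stop (32 N at z 67.2), so it is shut. Rise and go to the clamp handle.

```bash
python3 drive.py '[[0, 0, -10, 0, 0], [0, 0, -40, 0, 0], [0, 0, -60, 0, 0], [0, 0, -60, 0, 0], [0, 0, -10, 0, 0], [9, 38, 0, 0, 0], [9, 38, 0, 0, 0], [0, 0, 0, 0, 0]]'
python3 - <<'E'
from h import *
where([1,-88,166])
snap('scene','pics/s4.png'); im=np.load('pics/s4.png.npy'); cv2.imwrite('pics/s4c.png',cv2.resize(im[160:340,260:430],None,fx=3.3,fy=3.3)[:,:,::-1])
w=15
for k in np.linspace(0,1,11):
  f=np.radians(97.8+k*82.2); pv=np.array([-127,76])+k*np.array([22,18]); q=pv+100*np.array([np.cos(f),np.sin(f)])+8.5*np.array([np.sin(f),-np.cos(f)])
  print(q.round(1)+[w,0])
E
```

```text
time_s: 11.12
eef_pos: [596.8, -56.9, 244.3]
ee_rot: [0.999, 0.037, -0.001, 0.0]
ft_force: [-0.5, 0.1, -0.3]
grip_width: 0.002
grip_force: 0.0
t 11.125 tcp in mould [  0.7 -85.9 244.3] yaw err -0.002 F mould [-0.5  0.1 -0.3]
delta tool [ 0.4  2.1 78.3]
[-117.2  176.2]
[-129.2  176.3]
[-140.9  174.3]
[-151.9  170.3]
[-161.9  164.6]
[-170.8  157.1]
[-178.2  148.2]
[-183.9  138. ]
[-187.9  126.9]
[-190.   114.9]
[-190.   102.5]
```

View pics/s4c.png

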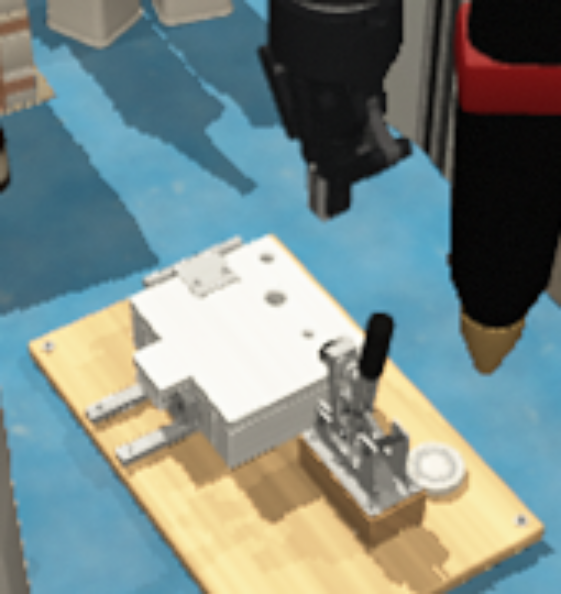

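The lid lies shut with its lug behind the core's plate. The handle stands upright at (377,345) and the closed fingers are above and to its left. Now I push the handle over.

```bash
python3 drive.py '[[0, 0, 40, 0, 0], [0, 0, 34, 0, 0], [0, 8, 0, 0, 0], [0, 10, 0, 0, 0], [0, 8, -2, 0, 0], [0, 10, 0, 0, 0]]'
python3 - <<'E'
from h import *
where([1,-130,174])
E
```

```text
time_s: 11.92
eef_pos: [600.1, -91.7, 174.8]
ee_rot: [0.999, 0.038, 0.001, -0.0]
ft_force: [0.8, 1.6, -0.2]
grip_width: 0.001
grip_force: 1.2
t 11.925 tcp in mould [   1.4 -120.8  174.8] yaw err 0.001 F mould [ 0.9  1.5 -0.2]
delta tool [-0.4  9.2  0.8]
```

```bash
python3 drive.py '[[0, 10, 1, 0, 0], [0, 11, 2, 0, 0], [0, 10, 4, 0, 0], [0, 10, 6, 0, 0]]'
python3 drive.py '[[0, 9, 7, 0, 0], [0, 8, 9, 0, 0]]'
python3 - <<'E'
from h import *
where([1,-184,138])
E
```

```text
time_s: 12.42
eef_pos: [604.3, -131.9, 163.3]
ee_rot: [0.999, 0.039, 0.003, -0.0]
ft_force: [-0.1, 0.6, -0.5]
grip_width: -0.001
grip_force: 0.0
time_s: 12.68
eef_pos: [603.7, -149.5, 143.8]
ee_rot: [0.999, 0.038, -0.0, -0.0]
ft_force: [1.1, 2.1, 0.3]
grip_width: 0.003
grip_force: 1.0
t 12.675 tcp in mould [   0.6 -178.8  143.8] yaw err 0.0 F mould [1.2 2.1 0.3]
delta tool [0.4 5.2 5.8]
```

```bash
python3 drive.py '[[0, 5, 8, 0, 0], [0, 4, 10, 0, 0], [0, 2, 10, 0, 0]]'
python3 drive.py '[[0, 0, 7, 0, 0], [0, 0, 4, 0, 0]]'
python3 - <<'E'
from h import *
where([1,-190,102.5])
E
```

```text
time_s: 13.05
eef_pos: [604.6, -160.3, 115.5]
ee_rot: [0.999, 0.038, -0.0, 0.0]
ft_force: [-0.4, -0.3, 2.0]
grip_width: 0.001
grip_force: 0.5
time_s: 13.3
eef_pos: [604.4, -159.7, 104.6]
ee_rot: [0.999, 0.038, -0.0, -0.0]
ft_force: [-0.5, 0.9, 0.4]
grip_width: 0.0
grip_force: 0.0
t 13.3 tcp in mould [   0.5 -189.   104.6] yaw err 0.001 F mould [-0.5  0.9  0.4]
delta tool [0.5 1.  2.1]
```

```bash
python3 drive.py '[[0, 0, 2, 0, 0], [0, 0, 2, 0, 0]]'; python3 drive.py '[[0, 0, 1.5, 0, 0], [0, 0, 0, 0, 0]]'
python3 - <<'E'
from h import *
where()
E
```

```text
time_s: 13.55
eef_pos: [604.9, -159.7, 101.4]
ee_rot: [0.999, 0.038, 0.0, 0.0]
ft_force: [0.1, -0.7, -0.0]
grip_width: -0.004
grip_force: 0.0
time_s: 13.8
eef_pos: [604.9, -159.9, 100.1]
ee_rot: [0.999, 0.038, 0.0, 0.0]
ft_force: [-0.2, 0.3, 1.9]
grip_width: 0.003
grip_force: 0.6
t 13.8 tcp in mould [   1.  -189.2  100.1] yaw err 0.001 F mould [-0.2  0.3  1.9]
```

```bash
python3 drive.py '[[0, 0, 1.5, 0, 0], [0, 0, 0, 0, 0]]'; python3 drive.py '[[0, 0, 1.5, 0, 0], [0, 0, 0, 0, 0]]'
```

```text
time_s: 14.05
eef_pos: [604.9, -160.0, 98.8]
ee_rot: [0.999, 0.038, 0.0, 0.0]
ft_force: [-0.0, -0.9, 4.3]
grip_width: 0.007
grip_force: 2.2
time_s: 14.3
eef_pos: [605.0, -160.2, 97.4]
ee_rot: [0.999, 0.038, 0.0, 0.0]
ft_force: [-1.1, -0.9, 5.9]
grip_width: 0.002
grip_force: 3.0
```

```bash
python3 drive.py '[[0, 0, -20, 0, 0], [0, 0, -60, 0, 0], [0, -50, -60, 0, 0], [0, -50, -20, 0, 0], [0, 0, 0, 0, 0]]'
python3 - <<'E'
from h import *
where()
a,t=snap('top','pics/t5.png'); b,s=snap('scene','pics/s5.png')
e=np.hstack([cv2.resize(a[180:320,290:450],(400,350),interpolation=2),cv2.resize(b[220:360,265:425],(400,350),interpolation=2)])
cv2.imwrite('pics/c5.png',e[:,:,::-1])
E
```

```text
time_s: 14.92
eef_pos: [598.5, -67.2, 247.0]
ee_rot: [0.999, 0.04, 0.002, -0.001]
ft_force: [-0.6, 0.2, -0.6]
grip_width: -0.004
grip_force: 0.0
t 14.925 tcp in mould [  1.7 -96.3 247. ] yaw err 0.004 F mould [-0.6  0.3 -0.6]
```

View pics/c5.png

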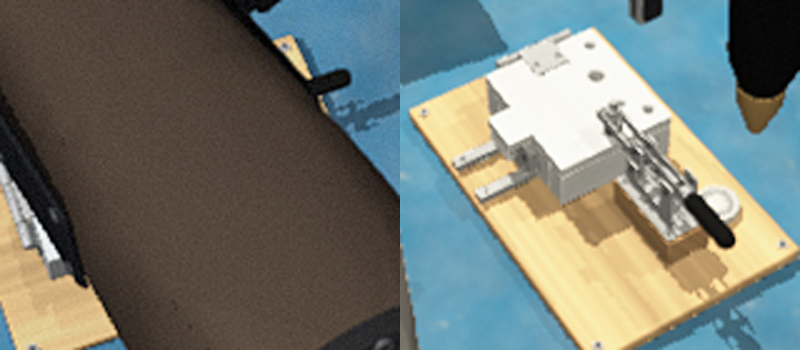

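The lid is shut and the arm is down on it. The handle lies nearly level, with its tip at about (350,78) in the left half and (731,240) in the right half. Next I check the tip's height.

Run:
```python
from h import *
t=calibration('top'); s=calibration('scene')
a=(290+348/2.5,180+78/2.5); b=(265+328/2.5,220+240/2.5)
p,g=tri(t,a,s,b); print((MR.T@(p-O)).round(1),g)
for z,y in ((94,-223),(101,-222.5),(110,-221)):
    q=MR@np.array([0,y,z])+O; u=proj(t,q);v=proj(s,q); print(z,((u-[290,180])*2.5).round(1),((v-[265,220])*2.5+[400,0]).round(1))
# black grip blobs
for n,c,(x0,y0,x1,y1) in(('top',t,(405,200,440,230)),('scene',s,(370,290,405,325))):
    im=np.load(f'pics/{n[0]}5.png.npy')[y0:y1,x0:x1]; m=(im.max(2)<60)
    ys,xs=np.nonzero(m); print(n,len(xs),(xs.mean()+x0,ys.mean()+y0),(xs.min()+x0,xs.max()+x0,ys.min()+y0,ys.max()+y0))
for z,y in ((94,-223),(101,-222.5)):
    for d in (0,50):
        q=MR@np.array([0,y+d,z])+O; print(z,d,proj(t,q),proj(s,q))
```

```text
[  -1.4 -226.9   96.8] 4.0609488648069485
94 [342.2  77.1] [724.2 239.4]
101 [343.   73.7] [724.5 233.9]
110 [343.   69.5] [724.2 225.9]
top 316 (np.float64(415.1740506329114), np.float64(216.46518987341773)) (np.int64(405), np.int64(429), np.int64(204), np.int64(229))
scene 178 (np.float64(388.3370786516854), np.float64(307.8426966292135)) (np.int64(371), np.int64(398), np.int64(297), np.int64(318))
94 0 [426.88892985 210.83144567] [394.68997835 315.7775175 ]
94 50 [405.4005757  217.86742847] [380.430118   299.63919773]
101 0 [427.1844316  209.46022069] [394.78989341 313.54408978]
101 50 [405.58411926 216.52658719] [380.46811548 297.39974693]
```

The tip's height looks locked (about 94-97), but the last press felt soft. There is plenty of time, so I press again until it is firm.

```bash
python3 drive.py '[[0, 50, 0, 0, 0], [0, 50, 40, 0, 0], [0, 0, 60, 0, 0], [0, 0, 35, 0, 0], [0, 0, 7, 0, 0], [0, 0, 0, 0, 0]]'; for i in 1; do python3 drive.py '[[0, 0, 3, 0, 0], [0, 0, 3, 0, 0]]'; done
python3 drive.py '[[0, 0, 2, 0, 0], [0, 0, 0, 0, 0]]'
python3 - <<'E'
from h import *
where()
E
```

```text
time_s: 15.78
eef_pos: [605.5, -169.2, 103.8]
ee_rot: [0.999, 0.038, -0.0, 0.0]
ft_force: [0.4, 0.4, 1.1]
grip_width: -0.003
grip_force: 0.0
time_s: 16.02
eef_pos: [606.3, -168.6, 99.2]
ee_rot: [0.999, 0.038, 0.001, 0.0]
ft_force: [0.6, -1.6, 3.3]
grip_width: 0.001
grip_force: 1.8
time_s: 16.27
eef_pos: [606.4, -168.9, 97.1]
ee_rot: [0.999, 0.038, 0.001, 0.0]
ft_force: [0.2, -0.7, 5.0]
grip_width: -0.001
grip_force: 2.6
t 16.275 tcp in mould [   1.8 -198.3   97.1] yaw err 0.001 F mould [ 0.1 -0.7  5. ]
```

```bash
python3 drive.py '[[0, 0, 2, 0, 0], [0, 0, 2, 0, 0]]'; python3 drive.py '[[0, 0, 2, 0, 0], [0, 0, 0, 0, 0]]'
```

```text
time_s: 16.52
eef_pos: [606.6, -169.3, 93.7]
ee_rot: [0.999, 0.039, 0.002, 0.001]
ft_force: [-0.4, -4.2, 8.5]
grip_width: -0.0
grip_force: 4.3
time_s: 16.77
eef_pos: [606.5, -169.5, 91.6]
ee_rot: [0.999, 0.038, 0.001, 0.001]
ft_force: [-0.0, -5.3, 6.9]
grip_width: 0.003
grip_force: 3.7
```

```bash
python3 drive.py '[[0, 0, -20, 0, 0], [0, 0, -60, 0, 0], [0, -50, -60, 0, 0], [0, -60, -30, 0, 0], [0, -60, 0, 0, 0], [0, -60, 0, 0, 0], [0, -60, 0, 0, 0], [0, 0, 0, 0, 0]]'
python3 - <<'E'
from h import *
where()
a,t=snap('top','pics/t6.png'); b,s=snap('scene','pics/s6.png')
e=np.hstack([cv2.resize(a[180:320,290:450],(400,350),interpolation=2),cv2.resize(b[220:360,265:425],(400,350),interpolation=2)])
cv2.imwrite('pics/c6.png',e[:,:,::-1])
# scene grip: dark, within the handle only
im=b[290:325,370:405]; m=(im.max(2)<60).astype(np.uint8)
k=max(cv2.findContours(m,0,2)[0],key=cv2.contourArea); r=cv2.minAreaRect(k); print((np.array(cv2.boxPoints(r))+[370,290]).round(1).tolist())
for z,y in ((94,-223),(101,-222.5),(106,-222)):
    for d in (0,50): print(z,d,proj(s,MR@np.array([0,y+d,z])+O).round(1))
E
```

```text
time_s: 17.77
eef_pos: [583.8, 110.4, 245.8]
ee_rot: [0.999, 0.04, 0.0, -0.0]
ft_force: [0.3, -0.2, -0.4]
grip_width: 0.002
grip_force: 0.0
t 17.775 tcp in mould [  0.3  81.9 245.8] yaw err 0.005 F mould [ 0.3 -0.2 -0.4]
[[376.8, 300.8], [382.2, 295.9], [399.9, 315.3], [394.5, 320.3]]
94 0 [394.7 315.8]
94 50 [380.4 299.6]
101 0 [394.8 313.5]
101 50 [380.5 297.4]
106 0 [394.8 311.9]
106 50 [380.5 295.7]
```

View pics/c6.png

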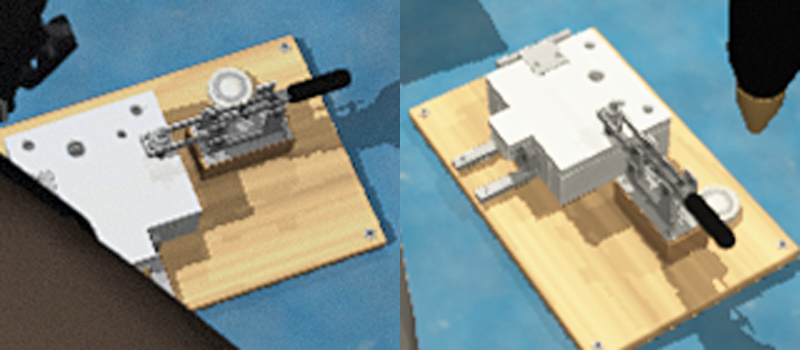

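The grip's axis fits the locked height (about 95 mm), it springs back there from its stop, and the foot is on the lid. Core, lid and jar lid are in place and the robot touches nothing, so I hand in.

```bash
python3 -c "
from workcell import ctrl, read_camera, calibration
print(ctrl.hand_in())"
```

```text
the job is handed in; nothing more can be done
None
```

I pushed the core home, the lid shut and the clamp down until it locked on the lid, and handed the job in at about 18 s of robot time; the hand-in returned no verdict, and the foot's force on the lid could not be measured.

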